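# Lock a PCR plate under its hold-down frame

### The job

Lock the white 96-well plate that stands half out of the plate clamp, with pushes of the fingertips alone: slide the plate fully home against the back stop of its nest without lifting it, flip the upright blue hold-down frame over onto the plate until it lies fully shut, then tip the red-gripped lever over until its pad lies on the frame. Push gently, never squeeze or lean hard on the parts, and leave the bottles, tube, tip box and spare plate standing where they are.

Things in the scene. Friction and masses are not known exactly. Their poses are not given: they have to be found in the camera images.
- clamp: Plate clamp, fixed to the bench. Origin: under the nest's centre, bench level; +x from its open front to its back, +y left, z up. Nest floor at z 26 mm, open at the front (-x); side rails 10 mm high, inner faces y +-65.8; back stop face x +43. Metal base x -61..73, y -79..79; an ear at the right carries the lever between two cheeks (x -1..21, y -99..-81, top z 69).
- plate_center (a point): Centre of the loose white 96-well plate (x 85, y 128, 16 mm high, about 25 g), 8 mm above its underside; axes as the clamp's when seated. It stands in the rails, partly out at the front. Home: its back edge touches the stop, this point at clamp (0, 0, 34 mm). Slides easily. A keyboard 22 mm high lies on the bench just in front of the clamp; a monitor 0.37 m high stands at its front left.
- frame_tab (a point): Centre of the black thumb tab (44 wide, 6 mm thick) at the free end of the blue hold-down frame, 120 mm from the hinge. The frame is a flat ring 8 mm thick, 150 wide, open in the middle; its far bar spans 93 to 115 mm from the hinge and bears a lip that drops in front of a seated plate; if the plate stands out, the lip lands on it and the frame cannot shut.
- frame (a joint): Angle of the blue frame, rad: 0 shut (flat, its top face 51 mm above the bench), 1.57 upright, up to 1.7. Hinge axis along the clamp's y at clamp x +60, z 46 mm; it opens up and to the back (+x). Stiff friction hinge: stays where it is left, about 2.5 N at the far bar moves it.
- lever_tip (a point): End of the lever's red grip (rod, 11 mm thick), 63 mm from the lever's pivot. The lever lies in the plane clamp x = +10 mm; its arm runs straight for 36 mm, then the grip bends 19 degrees upward (as seen when the lever is shut).
- lever (a joint): Angle of the lever, rad: 0 shut (arm level, pointing to the clamp's +y, rubber pad on the shut frame's right side bar), 1.57 upright, about 2.1 open (leaning outward to -y), up to 2.3. Pivot axis along the clamp's x at clamp y -90, z 62 mm. Stays where it is left, 1 to 2 N at the grip moves it. Thrown before the frame is shut, it blocks the frame.
- red_cap_bottle: Small amber bottle with a red cap, 40 mm across, 62 mm high, loose; origin at the centre of its underside. Leave alone.
- white_cap_bottle: Small clear bottle with a white cap, 40 mm across, 62 mm high, loose; origin at the centre of its underside. Leave alone.
- tip_box: Closed yellow pipette tip box with a clear lid, 90 x 122 mm, 81 mm high, loose; origin at the centre of its underside. Leave alone.
- tube: Upright 50 ml tube with a blue cap, 34 mm across, 115 mm high, loose; origin at the centre of its underside. Leave alone.
- spare_plate: A second 96-well plate, 85 x 128 x 16 mm, lying loose on the bench well to the left of the clamp; origin at the centre of its underside. Leave alone.
There are look-alikes about, which are no part of the job. What is shaped like the part that bears plate_center but pink is not meant.

How it is judged:
At the end, for the whole second after the job is handed in: The plate lies flat and home in the nest (its centre within 4 mm of its seat along the slide), the blue frame is shut (within 0.04 rad) and the lever is tipped over onto it (within 0.08 rad of level) (x of plate_center in the frame of clamp between -0.004 and 0.004 m and y of plate_center in the frame of clamp between -0.005 and 0.005 m and z of plate_center in the frame of clamp below 0.037 m and angle between plate_center's own z axis and vertical below 0.05 rad and value of joint frame below 0.04 rad and value of joint lever below 0.08 rad); the robot touches nothing.
It fails at once if the plate is lifted out of its nest or tipped (height (world z) of plate_center above 0.046 m or angle between plate_center's own z axis and vertical above 0.2 rad).
It fails at once if a bottle, the tube, the tip box or the spare plate is shifted by more than 20 mm (distance of any of red_cap_bottle, white_cap_bottle, tip_box, tube, spare_plate from where it was at the start of the episode above 0.02 m).
It fails at once if the plate, the frame or the lever is squeezed or pushed with more than 60 N (contact force between the fingers and plate above 60 N or contact force between the fingers and frame above 60 N or contact force between the fingers and lever above 60 N).
It also fails if it takes over 58 s, if anything falls off the work surface, if the arm or the gripper's body presses on something with over 40 N, if the wrist force passes 120 N, or if a joint passes its speed limit or range.

### The arm

A 6-joint arm with a two-finger parallel gripper is mounted at the origin on a cart in front of the work surface, level with it; the furniture and walls round the work are solid. World frame = base frame: x ahead of the robot, y to its left, z up, the work surface at z = 0. Lengths are in m, angles in rad, forces in N, time in s.
With the tool pointing down it reaches from about 0.35 to 0.775 m from the base axis. Payload 5.5 kg.
Tool frame: the origin (TCP) lies at the very end of the fingers, on their centre line; the grasp point (between the pads) lies env.pinch_z behind it (env.pinch_z is the distance from the TCP to the grasp point, in m); z points along the fingers, y is the line along which they close (so a half turn about z gives the same grasp; the last joint's range is limited). The gripper opens to 85 mm and grips with 20 to 120 N. Pads are 22 mm wide; open, the fingers measure 114 mm over their backs; the gripper's body (76 mm by 85 mm) begins 54 mm behind the grasp point. The pads swing forward as they close: fully open they stand 13 mm farther back than shut.
Start: joints at [-1.292, 0.313, 0.046, 1.304, 0, 1.431], TCP at [0.234, -0.525, 0.231] pointing down, gripper open.
Joint ranges: [-2.76, 2.76], [-0.86, 1.69], [-1.03, 1.26], [-2.2, 2.34], [-1.47, 1.5], [-3.14, 3.14]. Speed limits (rad/s): [2.57, 2.57, 3.14, 3.14, 3.14, 3.14].

### API

Orientations are given as a unit quaternion [w, x, y, z].
In Python, from workcell import env, eyes gives the robot as it stands.
- The arm moves only by the shell command python3 -m jog 'ROWS' [FORCE]. ROWS is JSON, one flat list of numbers, 7 for each row, row after row: the shift along the world's x, y, z as a fraction of full scale, then the turn, a rotation vector about the world's x, y, z as a fraction of full scale, then the opening, from -1 (shut) to 1 (fully open), so that 0 is half open. A call has 1 to 12 rows; each row is the pose to reach, as a shift and turn from the pose commanded when the call began, turning the shorter way round; what a row does not reach only later rows make up. Full scale, the value 1, is 20 cm for a shift and pi rad for a turn. A row lasts 1/12 s, in which the tool goes at most 41.7 mm and 7.16 degrees, less where a joint would pass 70% of its speed; a pose out of reach is approached as far as the arm can. A call with a number of a shift or a turn outside -1 to 1 is refused whole. A call with a gripper value outside its range is refused whole. The fingers move at their own pace and stop on an object; FORCE is the grip in N (left out, the last holds). Time passes only in rows, so rows that repeat a pose let the fingers close. It gives the time, the measured TCP pose, the force, the opening and the grip force at its end, in the units of the state.
- env.get_state(): the state, without advancing time (a new reading comes with each control period).
- eyes.read_camera(name): name is "scene" or "top" or "wrist"; returns (picture, depth): 384x512x3 uint8, red, green, blue; 384x512 float32, m along the optical axis (not along the pixel's ray), 0 where there is no reading.
- eyes.calibration(name): a dict with "fx", "fy", "cx", "cy" (pixels), "k1" (the pictures are not rectified: a ray, as slopes to the right and down, at radius r is drawn at 1 + k1 r^2 times it, then the intrinsics apply), "R" (3x3) and "t" (3): a world point X has camera coordinates R X + t; the wrist camera has in their place "tool_from_camera" (4x4, takes a point from camera to tool coordinates, whose origin is the TCP and whose axes are the flange's). Camera axes: x right, y down, z forward; pixel columns grow to the right and rows downward; lengths in m; the calibration is good to about 2 mm. A picture is of the moment at which its call begins: read the wrist's pose just before it. calibration takes no time and is no camera call.
- env.hand_in(): hands the job in; it is judged then, once.
The state is a dict: "clock": time; "joint_pos": joint angles; "qvel": joint speeds; "tau": joint torques, N m; "tcp_pos": TCP position; "orientation": TCP orientation; "wrist_force": force on the tool from outside, world axes, zero at the start; "ft_torque": the same for the moment, N m; "finger_gap": finger opening in m; "grip_force": force on a finger pad.
Only numpy, scipy, OpenCV 4.12 (cv2) and the standard library are available. Lean on these libraries where they do the work, as an engineer would, in place of code of your own. Each camera call takes 0.05 s, during which the arm holds its last target. There are 200 camera calls.

## Working session

There is one attempt and no reset: what is moved stays moved. The work goes in short steps, Python scripts to look and compute and a shell command to move; the robot and the scene stay as the last step left them, time stands still between calls to the robot, and variables do not carry over. Pictures are saved under pics/ and viewed, at most 10 in all, crops included, and the job is handed in when it is done.

```bash
mkdir -p pics; ls; cat > h.py <<'E'
import numpy as np,cv2
from workcell import env,eyes
def ray(name,u,v):
    c=eyes.calibration(name)
    d=np.array([(u-c["cx"])/c["fx"],(v-c["cy"])/c["fy"]]);x=d.copy()
    for _ in range(20): x=d/(1+c["k1"]*(x@x))
    R=np.array(c["R"]);t=np.array(c["t"]).ravel()
    return -R.T@t, R.T@np.array([x[0],x[1],1.])
def onz(name,u,v,z):
    o,d=ray(name,u,v);return o+d*(z-o[2])/d[2]
def dep(name,D,u,v):
    o,d=ray(name,u,v);return o+d*D[int(v),int(u)]
def onplane(name,u,v,p,n):
    o,d=ray(name,u,v);return o+d*((p-o)@n)/(d@n)
E
python3 - <<'E'
from h import *
for n in ("scene","top"):
    p,d=eyes.read_camera(n);np.savez(n+".npz",p=p,d=d)
    cv2.imwrite(f"pics/{n}0.png",cv2.resize(p[:,:,::-1],(800,600),interpolation=cv2.INTER_CUBIC))
    c=eyes.calibration(n);print(n,ray(n,256,192),c["fx"])
print(env.get_state(),env.pinch_z)
E
```

```text
pics
scene (array([ 0.765036  , -1.43190282,  0.81363914]), array([-0.08690545,  0.87350594, -0.47902965])) 485.50678723178106
top (array([ 0.4709875 , -0.08971242,  1.69365746]), array([ 0.08149003,  0.00198416, -0.9966985 ])) 443.86347671902314
{'clock': 0.1, 'joint_pos': array([-1.29159715e+00,  3.13956093e-01,  4.51305356e-02,  1.30358538e+00,
        1.85137302e-05,  1.43121563e+00]), 'qvel': array([ 0.00085231,  0.00071184,  0.00122746,  0.00062656, -0.00043307,
        0.00074388]), 'tau': array([ 2.29976635e-03, -4.81724381e+01,  2.99245065e+01,  1.27401479e-02,
       -1.54437439e-04, -2.22276401e-05]), 'tcp_pos': array([ 0.23370847, -0.52489216,  0.23049603]), 'orientation': array([-8.05986598e-04,  9.78157590e-01,  2.07863123e-01, -4.70774279e-05]), 'wrist_force': array([ 0.40977589, -0.08208046, -0.88830393]), 'ft_torque': array([0.03817346, 0.02548812, 0.04462492]), 'grip_force': 0.0, 'finger_gap': 0.0856652862448195} 0.0187
```

View pics/scene0.png

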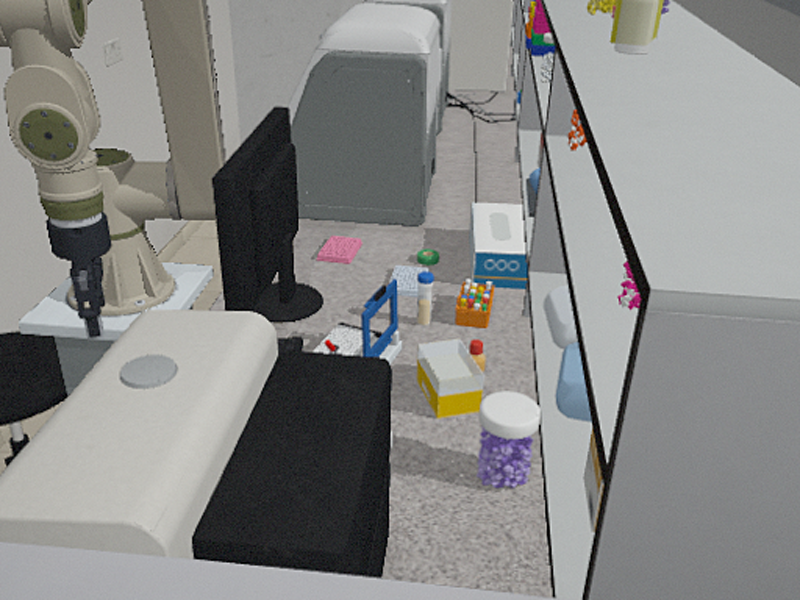

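View pics/top0.png

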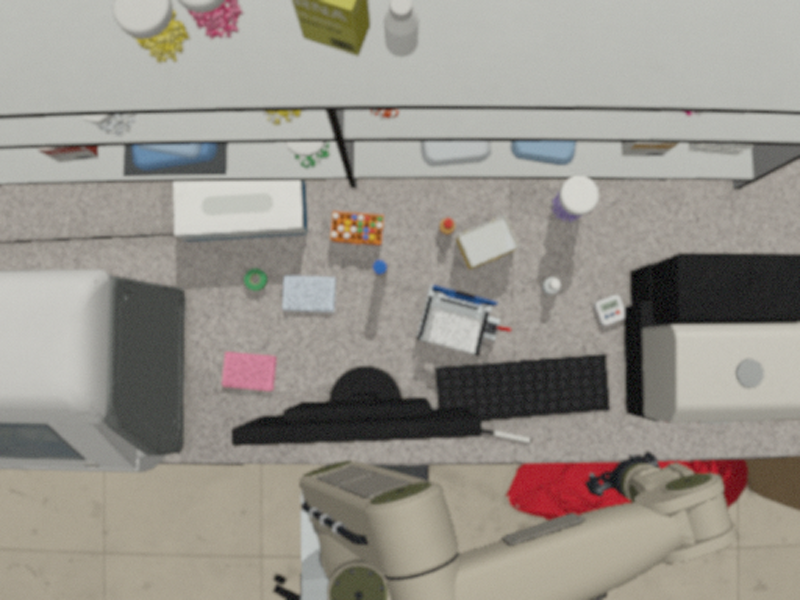

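Top view (800x600): the clamp with its white plate is at about (457,325), with the blue frame upright at its back (463,296) and the red lever tip at (504,328). Look-alikes are the loose spare plate (309,295) and the pink plate (248,370). By the description I choose the one in the clamp, and I check it with a close crop.

```bash
python3 - <<'E'
from h import *
T=np.load("top.npz");S=np.load("scene.npz")
a=cv2.resize(T["p"][170:240,255:335,::-1],(640,560),interpolation=cv2.INTER_CUBIC)
cv2.imwrite("pics/crop.png",a)
for n,Z in(("top",T),("scene",S)):
    hsv=cv2.cvtColor(Z["p"],cv2.COLOR_RGB2HSV);D=Z["d"]
    win=np.zeros(D.shape,bool)
    if n=="top": win[170:240,255:335]=1
    else: win[170:240,195:265]=1
    for nm,m in(("blue",(hsv[...,0]>100)&(hsv[...,0]<125)&(hsv[...,1]>130)),("red",((hsv[...,0]<8)|(hsv[...,0]>172))&(hsv[...,1]>130)),("black",(hsv[...,2]<60))):
        v,u=np.nonzero(m&win&(D>0))
        P=np.array([dep(n,D,a,b) for a,b in zip(u,v)])
        if len(P): print(n,nm,len(P),"px",u.mean(),v.mean(),"med",np.median(P,0).round(3),"min",P.min(0).round(3),"max",P.max(0).round(3))
        if nm=="red" : print([(a,b,*p.round(3)) for a,b,p in zip(u,v,P)][:40])
        if nm=="blue":
            # line fit of blue in xy
            q=P[P[:,2]>.05]; vx,vy,x0,y0=cv2.fitLine(q[:,:2].astype(np.float32),cv2.DIST_HUBER,0,.01,.01).ravel();print("line",vx,vy,x0,y0,np.degrees(np.arctan2(vy,vx)))
# base/plate by height in top
D=T["d"];P=np.array([[dep("top",D,u,v) for u in range(255,335)] for v in range(170,240)])
for lo,hi in((.012,.034),(.036,.048)):
    m=((P[...,2]>lo)&(P[...,2]<hi)).astype(np.uint8)
    v,u=np.nonzero(m);r=cv2.minAreaRect(P[v,u][:,:2].astype(np.float32)*1000);print(lo,len(v),r)
print("z map");print((P[::3,::3,2]*1000).round().astype(int))
E
```

```text
top blue 83 px 296.04819277108436 189.3132530120482 med [ 0.603 -0.226  0.158] min [ 0.592 -0.288  0.07 ] max [ 0.625 -0.163  0.167]
line 0.26989356 0.96289015 0.6070298 -0.22342521 74.342064
top red 10 px 322.3 210.0 med [ 0.534 -0.323  0.117] min [ 0.531 -0.332  0.095] max [ 0.539 -0.314  0.122]
[(np.int64(319), np.int64(209), np.float64(0.539), np.float64(-0.314), np.float64(0.095)), (np.int64(320), np.int64(209), np.float64(0.538), np.float64(-0.315), np.float64(0.108)), (np.int64(320), np.int64(210), np.float64(0.535), np.float64(-0.315), np.float64(0.113)), (np.int64(321), np.int64(210), np.float64(0.535), np.float64(-0.319), np.float64(0.106)), (np.int64(322), np.int64(210), np.float64(0.534), np.float64(-0.321), np.float64(0.118)), (np.int64(323), np.int64(210), np.float64(0.534), np.float64(-0.325), np.float64(0.116)), (np.int64(324), np.int64(210), np.float64(0.534), np.float64(-0.328), np.float64(0.119)), (np.int64(325), np.int64(210), np.float64(0.534), np.float64(-0.331), np.float64(0.121)), (np.int64(324), np.int64(211), np.float64(0.531), np.float64(-0.328), np.float64
[... 2713 characters left out ...]
095)), (np.int64(214), np.int64(223), np.float64(0.54), np.float64(-0.314), np.float64(0.093)), (np.int64(212), np.int64(224), np.float64(0.536), np.float64(-0.323), np.float64(0.095)), (np.int64(213), np.int64(224), np.float64(0.538), np.float64(-0.321), np.float64(0.094))]
scene black 889 px 217.28233970753655 223.23509561304837 med [ 0.611 -0.678  0.31 ] min [ 0.397 -0.711  0.002] max [0.68  0.067 0.314]Traceback (most recent call last):
  File "<stdin>", line 19, in <module>
  File "h.py", line 12, in dep
    o,d=ray(name,u,v);return o+d*D[int(v),int(u)]
        ~~~^^^^^^^^^^
  File "h.py", line 4, in ray
    c=eyes.calibration(name)
ValueError: time passes only in moves, steps and waits
```

View pics/crop.png

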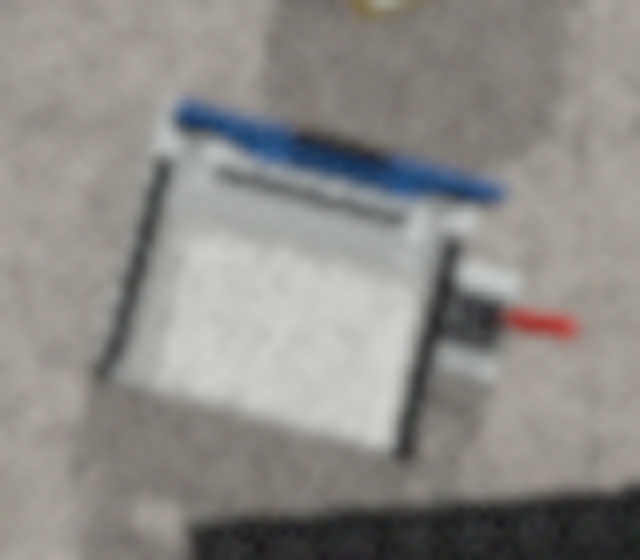

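The crop confirms the white plate between black rails, with its front edge running from (115,380) to (405,450). The blue frame is upright at the back with its tab at (345,145), and the red grip points right at (545,322). Next I fit the clamp pose and check where the monitor and the neighbours are.

```bash
sed -i 's/^def ray/import functools\ncal=functools.lru_cache(None)(lambda n: eyes.calibration(n))\ndef ray/; s/c=eyes.calibration(name)/c=cal(name)/' h.py
python3 - <<'E'
from h import *
T=np.load("top.npz");p=T["p"];D=T["d"]
hsv=cv2.cvtColor(p,cv2.COLOR_RGB2HSV)
# rails: dark components (crop px/8 + offset 255,170)
for nm,(u0,u1,v0,v1) in dict(left=(266,278,188,218),right=(303,314,199,229)).items():
    m=np.zeros(D.shape,bool);m[v0:v1,u0:u1]=1;m&=hsv[...,2]<110
    v,u=np.nonzero(m);Q=np.array([onz("top",a,b,.036)[:2] for a,b in zip(u,v)])
    vx,vy,x0,y0=cv2.fitLine(Q.astype(np.float32),cv2.DIST_HUBER,0,.01,.01).ravel();s=(Q-[x0,y0])@[vx,vy]
    print(nm,len(u),np.degrees(np.arctan2(vy,vx)),"ends",np.array([x0,y0])+s.min()*np.array([vx,vy]),np.array([x0,y0])+s.max()*np.array([vx,vy]))
P=np.array([[dep("top",D,u,v) for u in range(140,345)] for v in range(110,300)])
# monitor
m=(P[...,2]>.25)&(P[...,2]<.40)&(P[...,0]>.25)&(P[...,0]<.5)
print("monitor",P[m].min(0),P[m].max(0))
print("zmap clamp");print((P[60:132:3,115:195:3,2]*1000).round().astype(int))
for n,u,v,z in(("redcap",447,226,.062),("whitecap",552,285,.062),("tubecap",380,268,.115),("tipbox",487,240,.081)): print(n,onz("top",u*.64,v*.64,z))
E
```

```text
left 58 -15.920957 ends [ 0.51210228 -0.12926972] [ 0.61355122 -0.15820833]
right 95 -15.572286 ends [ 0.4738378  -0.26785443] [ 0.57446593 -0.29589785]
monitor [ 0.25078405 -0.24074248  0.25002188] [0.38218778 0.2370217  0.39261289]
zmap clamp
[[  -3   -1   -2   10    2    4   14    1    1    1    2   -2    0   -2
    -1   27   48   -1    1    5    1   -6    1    5    0   -7  -10]
 [  -3    2   -3    4    2   -2    7   -4   -3   -1    1    1    3    0
     1   -2   -4   -3    7    0    0    1   -7   -1    6    0    4]
 [  -1    4    1    2    7    6   -5    7   -2    1   -1   -2    5   -1
    -2    0    0   -1   -4    2    7    1    5   -4    2    1   -7]
 [   7    7    0    0   -2    5   -4   -1    5   -1    4    3    4   -3
    -1    0   -4    3    3    1    3    8    5    6    4   -5   -2]
 [   7   -4    1   -1   -8   -1    1   30  162   -5    6    0    0   -2
     0    1    3   -7   -1    3    3   -4  -10    4    2   -5    2]
 [   2   -3    6    3   -2    4    4   71  119  159  161  166   -3   -7
     0    5  -10   -2    2    5   -2    1    1    0   -4    2    6]
 [   0    1    
[... 1985 characters left out ...]
2   -3   -6   -6    7    1    4
    -1    3  -11   11    2   -1   -1    7   -3    4    3   -2    4]
 [  -2   -1   -1    2   -7    3   -2   -2    0    4   -3   -8    1   12
    20   20   28   13   20   24   25   16   19   19   26   16   22]
 [   0    2   -3    2   -2    2    3    1   26   16   27   21   23   22
    26   31   17   32   18   28   31   17   20   19   26   32   18]
 [  -5   -1    1   -8   -5    3   -3   -3   12   21   28   23   29   18
    15   27   23   30   21   23 1694   24   15   22   19   19   19]]
redcap [ 0.7810377 -0.1994231  0.062    ]
whitecap [ 0.63841807 -0.44802672  0.062     ]
tubecap [ 0.67390854 -0.04103333  0.115     ]
tipbox [ 0.74371591 -0.29215807  0.081     ]
```

```bash
python3 - <<'E'
from h import *
D=np.load("top.npz")["d"]
for u,v in((690,485),(720,490),(640,490),(690,515),(715,540),(660,520),(600,530),(540,545),(480,560),(430,500),(400,490),(380,550),(355,485),(330,510)):
    print(u,v,dep("top",D,u*.64,v*.64).round(3))
print("monitor ends",[dep("top",D,u*.64,v*.64).round(3) for u,v in((475,424),(478,418),(465,425),(482,428),(420,408),(300,432),(240,437))], onz("top",480*.64,424*.64,.37))
D=np.load("scene.npz")["d"]
for u,v in((40,20),(50,80),(45,135),(75,210),(80,235),(95,320),(120,190)): print(u,v,dep("scene",D,u*.64,v*.64).round(3))
E
```

```text
690 485 [ 0.281 -0.507  0.696]
720 490 [ 0.275 -0.546  0.71 ]
640 490 [ 0.249 -0.48   0.558]
690 515 [ 0.241 -0.5    0.711]
715 540 [ 0.206 -0.534  0.719]
660 520 [ 0.237 -0.453  0.719]
600 530 [ 0.228 -0.364  0.728]
540 545 [ 0.212 -0.278  0.736]
480 560 [ 0.195 -0.194  0.744]
430 500 [ 0.282 -0.126  0.768]
400 490 [ 0.287 -0.087  0.724]
380 550 [ 0.214 -0.06   0.758]
355 485 [ 0.262 -0.013  0.548]
330 510 [0.215 0.031 0.522]
monitor ends [array([ 0.343, -0.228,  0.371]), array([ 0.354, -0.235,  0.364]), array([ 0.341, -0.209,  0.372]), array([ 0.335, -0.242,  0.368]), array([ 0.37 , -0.125,  0.325]), array([0.329, 0.104, 0.37 ]), array([0.319, 0.218, 0.369])] [ 0.34266248 -0.23759259  0.37      ]
40 20 [ 0.262 -0.561  0.66 ]
50 80 [ 0.26  -0.563  0.595]
45 135 [ 0.246 -0.575  0.532]
75 210 [ 0.254 -0.557  0.43 ]
80 235 [ 0.253 -0.557  0.394]
95 320 [ 0.263 -0.578  0.278]
120 190 [ 0.057 -0.045  0.255]
```

```bash
python3 -m jog '[1,0.5,0.15,0,0,-0.22,-1, 1,0.5,0.15,0,0,-0.22,-1, 1,0.5,0.15,0,0,-0.22,-1, 1,0.5,0.15,0,0,-0.22,-1, 1,0.5,0.15,0,0,-0.22,-1, 1,0.5,0.15,0,0,-0.22,-1, 1,0.5,0.15,0,0,-0.22,-1, 1,0.5,0.15,0,0,-0.22,-1, 1,0.5,0.15,0,0,-0.22,-1]'
```

```text
clock: 0.85
tcp_pos: [0.4335, -0.4252, 0.2607]
orientation: [-0.0, 0.991, -0.135, -0.001]
wrist_force: [-0.5, -0.7, 0.6]
finger_gap: 0.0001
grip_force: 0.0
```

```bash
python3 -m jog '[0.12,0.5,0,0,0,0,-1, 0.12,0.5,0,0,0,0,-1, 0.12,0.5,0,0,0,0,-1, 0.12,1,0,0,0,0,-1, 0.12,1,0,0,0,0,-1, 0.12,1,0,0,0,0,-1, 0.12,1,0,0,0,0,-1]'
python3 - <<'E'
from h import *
s=env.get_state();p,d=eyes.read_camera("wrist");c=eyes.calibration("wrist")
np.savez("w1.npz",p=p,d=d,pos=s["tcp_pos"],q=s["orientation"]);print(c,s["tcp_pos"])
cv2.imwrite("pics/w1.png",p[:,:,::-1])
E
```

```text
clock: 1.43
tcp_pos: [0.4561, -0.2227, 0.2615]
orientation: [-0.001, 0.991, -0.135, -0.001]
wrist_force: [-0.7, -0.2, 0.4]
finger_gap: -0.0001
grip_force: 0.0
{'fx': 304.97675583589523, 'fy': 304.97675583589523, 'cx': 256.1504369005787, 'cy': 193.5180527098036, 'k1': -0.07724900678734427, 'tool_from_camera': array([[-1.15324368e-03, -9.49803745e-01, -3.12844237e-01,
         8.15271051e-02],
       [ 9.99999229e-01, -9.51537718e-04, -7.97421432e-04,
        -8.48909101e-04],
       [ 4.59710771e-04, -3.12844915e-01,  9.49804110e-01,
        -1.42538200e-01],
       [ 0.00000000e+00,  0.00000000e+00,  0.00000000e+00,
         1.00000000e+00]])} [ 0.45612718 -0.22272291  0.26153563]
```

View pics/w1.png

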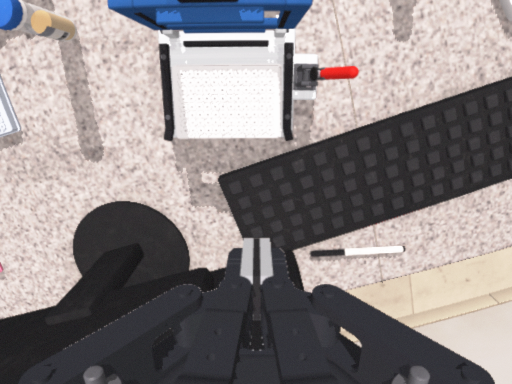

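The wrist view is aligned with the clamp. The rail ends are at (168,139) and (289,139), the plate's front edge at v≈139, its back edge at v≈66, the stop at v≈44 and the red tip at (355,72).

```bash
cat >> h.py <<'E'
from scipy.spatial.transform import Rotation as Ro
def wz(pos,q,u,v,z):
    c=cal("wrist");d=np.array([(u-c["cx"])/c["fx"],(v-c["cy"])/c["fy"]]);x=d.copy()
    for _ in range(20): x=d/(1+c["k1"]*(x@x))
    M=c["tool_from_camera"];R=Ro.from_quat([q[1],q[2],q[3],q[0]]).as_matrix()
    o=pos+R@M[:3,3];r=R@M[:3,:3]@np.array([x[0],x[1],1]);return o+r*(z-o[2])/r[2]
E
python3 - <<'E'
from h import *
W=np.load("w1.npz");p=W["p"];pos,q=W["pos"],W["q"]
g=p.mean(2)
print("col profile v=100",[(u,int(g[100,u])) for u in range(156,300,2)])
print("row profile u=232",[(v,int(g[v-0,225:240].mean())) for v in range(26,150,2)])
O=np.array([.552,-.215]);a=np.radians(-15.6);ex=np.array([np.cos(a),np.sin(a)]);ey=np.array([-ex[1],ex[0]])
for n,u,v,z in(("railFL",168,139,.036),("railFR",289,139,.036),("railBL",166,44,.036),("railBR",289,44,.036),("plateF",232,139,.042),("plateB",232,67,.042),("stripF",230,47,.036),("frametopL",110,5,.16),("leverTip",355,72,.111)):
    X=wz(pos,q,u,v,z)[:2];print(n,X.round(4),"clamp",(np.array([(X-O)@ex,(X-O)@ey])*1000).round(1))
E
```

```text
col profile v=100 [(156, 209), (158, 217), (160, 207), (162, 155), (164, 48), (166, 49), (168, 37), (170, 31), (172, 117), (174, 224), (176, 231), (178, 225), (180, 226), (182, 228), (184, 251), (186, 253), (188, 253), (190, 252), (192, 252), (194, 252), (196, 251), (198, 252), (200, 252), (202, 253), (204, 252), (206, 252), (208, 253), (210, 253), (212, 252), (214, 252), (216, 253), (218, 251), (220, 252), (222, 252), (224, 253), (226, 250), (228, 251), (230, 252), (232, 253), (234, 247), (236, 251), (238, 252), (240, 252), (242, 251), (244, 251), (246, 252), (248, 251), (250, 251), (252, 253), (254, 252), (256, 249), (258, 242), (260, 252), (262, 252), (264, 252), (266, 253), (268, 252), (270, 253), (272, 253), (274, 254), (276, 254), (278, 253), (280, 232), (282, 178), (284, 49), (286, 43), (288, 39), (290, 43), (292, 167), (294, 144), (296, 147), (298, 173)]
row profile u=232 [(26, 67), (28, 63), (30, 78), (32, 132), (34, 250), (36, 251), (38, 252), (40, 155), (42, 41), (44, 38), (46, 100), (48, 223), (50, 226), (52, 228), (54, 230), (56, 231), (58, 227), (60, 226), (62, 226), (6
[... 199 characters left out ...]
0, 251), (102, 249), (104, 253), (106, 246), (108, 251), (110, 251), (112, 253), (114, 244), (116, 252), (118, 251), (120, 253), (122, 250), (124, 252), (126, 249), (128, 253), (130, 248), (132, 251), (134, 249), (136, 251), (138, 193), (140, 161), (142, 164), (144, 159), (146, 156), (148, 162)]
railFL [ 0.5135 -0.1265] clamp [-60.9  74.9]
railFR [ 0.474  -0.2674] clamp [-61.1 -71.4]
railBL [ 0.6148 -0.1607] clamp [45.9 69.2]
railBR [ 0.577  -0.2929] clamp [ 45.1 -68.3]
plateF [ 0.493  -0.2019] clamp [-60.3  -3.3]
plateB [ 0.57   -0.2251] clamp [20.  -4.9]
stripF [ 0.5915 -0.2287] clamp [41.8 -2.6]
frametopL [ 0.626  -0.1577] clamp [55.9 75.1]
leverTip [ 0.5301 -0.3355] clamp [  11.3 -121.9]
```

```bash
python3 -m jog '[0.03,0.15,-0.2,0,0,0,-1, 0.03,0.15,-0.4,0,0,0,-1, 0.03,0.15,-0.6,0,0,0,-1, 0.03,0.15,-0.8,0,0,0,-1, 0.03,0.15,-1,0,0,0,-1, 0.03,0.15,-1,0,0,0,-1, 0.03,0.15,-1,0,0,0,-1]' && python3 -m jog '[0,0,-0.07,0,0,0,-1, 0,0,-0.135,0,0,0,-1, 0,0,-0.135,0,0,0,-1]'
```

```text
clock: 2.07
tcp_pos: [0.4614, -0.1958, 0.0595]
orientation: [-0.001, 0.991, -0.137, -0.003]
wrist_force: [0.0, 0.1, 1.1]
finger_gap: -0.0001
grip_force: 0.0
clock: 2.32
tcp_pos: [0.4646, -0.197, 0.0355]
orientation: [0.001, 0.991, -0.136, 0.001]
wrist_force: [-1.2, 0.2, -0.5]
finger_gap: -0.0001
grip_force: 0.0
```

```bash
python3 -m jog '[0.06,-0.017,0,0,0,0,-1, 0.085,-0.024,0,0,0,0,-1, 0.105,-0.029,0,0,0,0,-1, 0.12,-0.033,0,0,0,0,-1, 0.135,-0.038,0,0,0,0,-1, 0.145,-0.04,0,0,0,0,-1, 0.155,-0.043,0,0,0,0,-1, 0.165,-0.046,0,0,0,0,-1, 0.172,-0.048,0,0,0,0,-1, 0.172,-0.048,0,0,0,0,-1]'
```

```text
clock: 3.15
tcp_pos: [0.4984, -0.2049, 0.0342]
orientation: [-0.0, 0.991, -0.136, -0.0]
wrist_force: [-0.1, 0.4, -1.0]
finger_gap: 0.0002
grip_force: 0.0
```

```bash
python3 -m jog '[0.005,-0.0014,0,0,0,0,-1, 0.01,-0.0028,0,0,0,0,-1, 0.015,-0.0042,0,0,0,0,-1, 0.015,-0.0042,0,0,0,0,-1]'; python3 - <<'E'
from h import *
s=env.get_state();p,d=eyes.read_camera("wrist")
pos,q=s["tcp_pos"],s["orientation"];g=p.mean(2)
print(s["wrist_force"])
cv2.imwrite("pics/w2.png",p[:,:,::-1])
E
```

```text
clock: 3.48
tcp_pos: [0.4988, -0.2048, 0.0339]
orientation: [-0.0, 0.991, -0.136, -0.002]
wrist_force: [-7.1, 1.8, 6.0]
finger_gap: 0.0001
grip_force: 3.5
[-7.10632098  1.78880232  6.00705331]
```

View pics/w2.png

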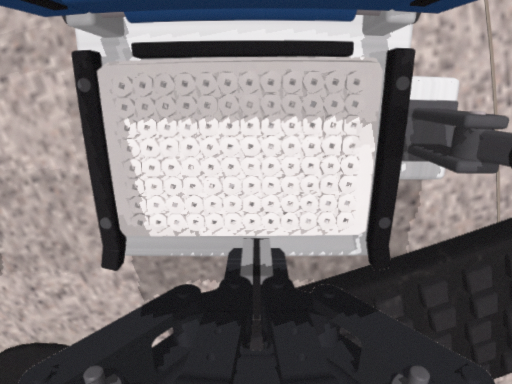

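```bash
python3 -m jog '[-0.1,0.028,0,0,0,0,-1, -0.19,0.053,0,0,0,0,-1, -0.19,0.053,0.2,0,0,0,-1, -0.19,0.053,0.4,0,0,0,-1, -0.19,0.053,0.6,0,0,0,-1, -0.19,0.053,0.8,0,0,0,-1, -0.19,0.053,1,0,0,0,-1, -0.19,0.053,1,0,0,0,-1, -0.19,0.053,1,0,0,0,-1]' && python3 -m jog '[0,0,0.1,0,0,0,-1, 0.2,-0.05,0.1,0,0,0,-1, 0.4,-0.1,0.1,0,0,0,-1, 0.6,-0.15,0.1,0,0,0,-1, 0.8,-0.2,0.1,0,0,0,-1, 0.9,-0.23,0.1,0,0,0,-1, 0.9,-0.23,0.1,0,0,0,-1, 0.9,-0.23,0.1,0,0,0,-1]'
```

```text
clock: 4.28
tcp_pos: [0.4651, -0.1963, 0.2375]
orientation: [0.001, 0.991, -0.136, 0.003]
wrist_force: [-0.1, -0.3, -0.4]
finger_gap: 0.0003
grip_force: 0.0
clock: 4.95
tcp_pos: [0.6434, -0.241, 0.2508]
orientation: [-0.001, 0.991, -0.136, -0.002]
wrist_force: [-1.0, 0.4, 0.5]
finger_gap: 0.0001
grip_force: 0.0
```

```bash
python3 -m jog '[0,0,-0.2,0,0,0,-1, 0,0,-0.4,0,0,0,-1, 0,0,-0.485,0,0,0,-1, 0,0,-0.485,0,0,0,-1, 0,0,-0.485,0,0,0,-1]' && python3 -m jog '[-0.05,0.014,0,0,0,0,-1, -0.09,0.025,0,0,0,0,-1, -0.125,0.035,0,0,0,0,-1, -0.16,0.044,0,0,0,0,-1, -0.19,0.053,-0.006,0,0,0,-1, -0.226,0.063,-0.012,0,0,0,-1, -0.26,0.072,-0.02,0,0,0,-1, -0.294,0.082,-0.03,0,0,0,-1, -0.325,0.091,-0.044,0,0,0,-1, -0.356,0.1,-0.06,0,0,0,-1, -0.414,0.116,-0.097,0,0,0,-1, -0.467,0.13,-0.14,0,0,0,-1]'
```

```text
clock: 5.37
tcp_pos: [0.6413, -0.2405, 0.1566]
orientation: [-0.0, 0.991, -0.136, -0.002]
wrist_force: [0.1, -0.6, 1.2]
finger_gap: -0.0001
grip_force: 0.0
clock: 6.37
tcp_pos: [0.5493, -0.2151, 0.1292]
orientation: [0.0, 0.991, -0.136, 0.0]
wrist_force: [0.3, -0.9, -0.1]
finger_gap: 0.0003
grip_force: 0.4
```

```bash
python3 - <<'E'
from h import *
p,D=eyes.read_camera("scene")
cv2.imwrite("pics/s2.png",cv2.resize(p[150:260,180:300,::-1],(720,660))[:600])
hsv=cv2.cvtColor(p,cv2.COLOR_RGB2HSV);m=(hsv[...,0]>100)&(hsv[...,0]<125)&(hsv[...,1]>130)
m[:170]=0;m[240:]=0;m[:,:195]=0;m[:,270:]=0
O=np.array([.552,-.215]);a=np.radians(-15.6);ex=np.array([np.cos(a),np.sin(a)])
P=np.array([dep("scene",D,u,v) for v,u in zip(*np.nonzero(m))]);x=(P[:,:2]-O)@ex
for lo in range(-60,80,15):
    k=(x*1000>lo)&(x*1000<lo+15)&(P[:,2]<.2)
    if k.any(): print(lo,k.sum(),P[k,2].max().round(3),np.median(P[k,2]).round(3))
E
```

```text
-60 3 0.038 0.031
-30 2 0.139 0.134
-15 156 0.194 0.126
0 90 0.187 0.11
15 73 0.103 0.093
30 70 0.089 0.077
45 177 0.079 0.063
60 53 0.116 0.052
```

View pics/s2.png

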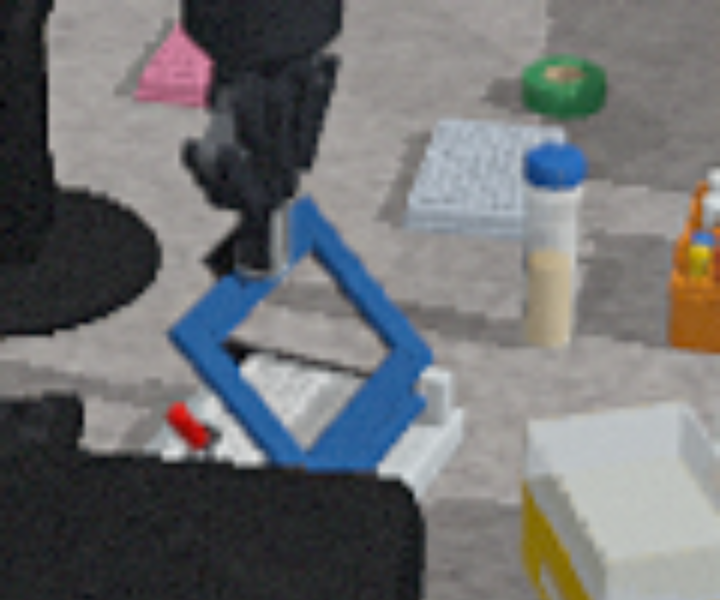

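The crop shows the fingertip (265,255) on the far bar, with the frame at about 45° and following. I continue the arc.

```bash
python3 -m jog '[-0.025,0.007,-0.025,0,0,0,-1, -0.047,0.013,-0.051,0,0,0,-1, -0.067,0.019,-0.08,0,0,0,-1, -0.087,0.024,-0.108,0,0,0,-1, -0.105,0.029,-0.14,0,0,0,-1, -0.12,0.034,-0.17,0,0,0,-1, -0.133,0.037,-0.203,0,0,0,-1, -0.145,0.04,-0.236,0,0,0,-1, -0.157,0.044,-0.281,0,0,0,-1, -0.165,0.046,-0.328,0,0,0,-1, -0.168,0.047,-0.355,0,0,0,-1, -0.168,0.047,-0.365,0,0,0,-1]'
```

```text
clock: 7.42
tcp_pos: [0.5154, -0.2053, 0.0548]
orientation: [-0.0, 0.991, -0.136, -0.001]
wrist_force: [-0.3, -0.3, 1.5]
finger_gap: -0.0001
grip_force: 0.3
```

```bash
python3 -m jog '[0,0,-0.01,0,0,0,-1, 0,0,-0.02,0,0,0,-1, 0,0,-0.025,0,0,0,-1, 0,0,-0.025,0,0,0,-1]'
```

```text
clock: 7.75
tcp_pos: [0.5165, -0.2059, 0.0513]
orientation: [0.0, 0.991, -0.136, 0.0]
wrist_force: [0.3, -0.6, -0.3]
finger_gap: -0.0002
grip_force: 0.0
```

```bash
python3 -m jog '[0,0,-0.005,0,0,0,-1, 0,0,-0.01,0,0,0,-1, 0,0,-0.015,0,0,0,-1, 0,0,-0.015,0,0,0,-1]'
```

```text
clock: 8.08
tcp_pos: [0.5167, -0.206, 0.0507]
orientation: [0.0, 0.991, -0.136, 0.001]
wrist_force: [-5.0, 3.0, 15.5]
finger_gap: 0.0001
grip_force: 7.5
```

```bash
python3 -m jog '[0,0,0.2,0,0,0,-1, 0,0,0.4,0,0,0,-1, 0,0,0.6,0,0,0,-1, 0,-0.1,0.75,0,0,0,-1, 0,-0.3,0.75,0,0,0,-1, 0.01,-0.5,0.75,0,0,0,-1, 0.01,-0.7,0.75,0,0,0,-1, 0.01,-0.83,0.75,0,0,0,-1, 0.01,-0.83,0.75,0,0,0,-1, 0.01,-0.83,0.75,0,0,0,-1]' && python3 -m jog '[0,0,-0.2,0,0,0,-1, 0,0,-0.4,0,0,0,-1, 0,0,-0.49,0,0,0,-1, 0,0,-0.49,0,0,0,-1, 0,0,-0.49,0,0,0,-1]'
python3 - <<'E'
from h import *
s=env.get_state();p,d=eyes.read_camera("wrist");cv2.imwrite("pics/w3.png",p[:,:,::-1])
r=s["tcp_pos"][:2]-[.552,-.215];a=np.radians(-15.6);print(r@[np.cos(a),np.sin(a)],r@[-np.sin(a),np.cos(a)],s["tcp_pos"])
E
```

```text
clock: 8.92
tcp_pos: [0.5178, -0.3733, 0.1978]
orientation: [-0.0, 0.991, -0.137, -0.0]
wrist_force: [-1.4, 1.3, 0.0]
finger_gap: -0.0003
grip_force: 0.0
clock: 9.33
tcp_pos: [0.5178, -0.3699, 0.0998]
orientation: [-0.001, 0.991, -0.135, -0.001]
wrist_force: [0.2, -0.4, 0.1]
finger_gap: 0.0002
grip_force: 0.0
0.008696300799995227 -0.15836472390234352 [ 0.51778854 -0.36986958  0.09980523]
```

View pics/w3.png

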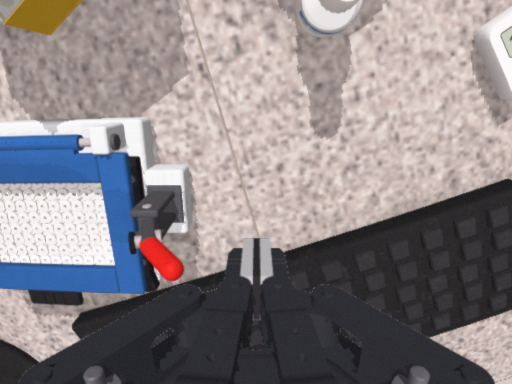

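```bash
python3 -m jog '[0.014,0.048,0.02,0,0,0,-1, 0.027,0.096,0.02,0,0,0,-1, 0.04,0.144,0.02,0,0,0,-1, 0.054,0.193,0.02,0,0,0,-1, 0.067,0.24,0.02,0,0,0,-1, 0.081,0.289,0.02,0,0,0,-1, 0.094,0.337,0.02,0,0,0,-1, 0.108,0.385,0.02,0,0,0,-1, 0.112,0.4,0.02,0,0,0,-1, 0.112,0.4,0.02,0,0,0,-1]'
python3 - <<'E'
from h import *
s=env.get_state();p,d=eyes.read_camera("wrist");cv2.imwrite("pics/w4.png",p[:,:,::-1])
r=s["tcp_pos"][:2]-[.552,-.215];a=np.radians(-15.6);print(r@[np.cos(a),np.sin(a)],r@[-np.sin(a),np.cos(a)],s["tcp_pos"])
E
```

```text
clock: 10.22
tcp_pos: [0.5407, -0.2901, 0.1039]
orientation: [-0.0, 0.991, -0.135, -0.001]
wrist_force: [0.4, 0.6, -0.7]
finger_gap: 0.0001
grip_force: 0.0
0.009308715397375085 -0.0753486774216404 [ 0.54070305 -0.29007632  0.10388264]
```

View pics/w4.png

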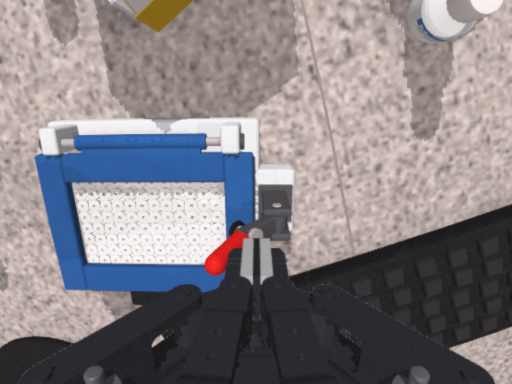

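The lever has gone over: its red grip (215,260) now lies to the left of the fingers, and the frame is shut. I continue the arc downwards.

```bash
python3 -m jog '[0.007,0.025,-0.018,0,0,0,-1, 0.014,0.048,-0.04,0,0,0,-1, 0.017,0.06,-0.058,0,0,0,-1, 0.02,0.072,-0.076,0,0,0,-1, 0.023,0.082,-0.095,0,0,0,-1, 0.026,0.092,-0.115,0,0,0,-1, 0.028,0.099,-0.137,0,0,0,-1, 0.029,0.104,-0.147,0,0,0,-1, 0.029,0.104,-0.152,0,0,0,-1, 0.029,0.104,-0.152,0,0,0,-1]'
```

```text
clock: 11.1
tcp_pos: [0.5463, -0.2708, 0.0736]
orientation: [-0.0, 0.991, -0.136, -0.0]
wrist_force: [-0.5, -0.1, 0.6]
finger_gap: 0.0001
grip_force: 0.0
```

```bash
python3 -m jog '[0,0,-0.005,0,0,0,-1, 0,0,-0.01,0,0,0,-1, 0,0,-0.015,0,0,0,-1, 0,0,-0.02,0,0,0,-1, 0,0,-0.02,0,0,0,-1]'
```

```text
clock: 11.52
tcp_pos: [0.5465, -0.271, 0.0698]
orientation: [0.0, 0.991, -0.136, 0.0]
wrist_force: [-0.2, 0.9, 1.3]
finger_gap: 0.0
grip_force: 0.4
```

```bash
python3 -m jog '[0,0,-0.005,0,0,0,-1, 0,0,-0.01,0,0,0,-1, 0,0,-0.015,0,0,0,-1, 0,0,-0.015,0,0,0,-1]'
```

```text
clock: 11.85
tcp_pos: [0.5468, -0.271, 0.0686]
orientation: [0.0, 0.991, -0.136, 0.001]
wrist_force: [-3.0, 3.5, 10.9]
finger_gap: -0.0001
grip_force: 4.9
```

```bash
python3 -m jog '[0,0,-0.005,0,0,0,-1, 0,0,-0.005,0,0,0,-1]' && python3 -m jog '[0,0,0.2,0,0,0,-1, -0.1,0,0.4,0,0,0,-1, -0.2,0,0.6,0,0,0,-1, -0.3,0,0.6,0,0,0,-1, -0.3,0,0.6,0,0,0,-1, -0.3,0,0.6,0,0,0,-1]'
python3 - <<'E'
from h import *
s=env.get_state();p,d=eyes.read_camera("wrist");cv2.imwrite("pics/w5.png",p[:,:,::-1])
np.savez("w5.npz",p=p,pos=s["tcp_pos"],q=s["orientation"])
q,D=eyes.read_camera("scene");cv2.imwrite("pics/s5.png",cv2.resize(q[190:260,190:290,::-1],(800,560),interpolation=cv2.INTER_CUBIC))
hsv=cv2.cvtColor(q,cv2.COLOR_RGB2HSV);m=((hsv[...,0]<8)|(hsv[...,0]>172))&(hsv[...,1]>130);m[:190]=0;m[235:]=0;m[:,:190]=0;m[:,270:]=0
P=np.array([dep("scene",D,u,v) for v,u in zip(*np.nonzero(m))])
if len(P):
    a=np.radians(-15.6);r=P[:,:2]-[.552,-.215];print(np.c_[r@[np.cos(a),np.sin(a)],r@[-np.sin(a),np.cos(a)],P[:,2]].round(3))
E
```

```text
clock: 12.02
tcp_pos: [0.5469, -0.271, 0.0684]
orientation: [0.0, 0.991, -0.136, 0.001]
wrist_force: [-4.2, 3.4, 14.9]
finger_gap: -0.0001
grip_force: 6.8
clock: 12.52
tcp_pos: [0.4861, -0.2713, 0.1868]
orientation: [0.001, 0.991, -0.136, 0.001]
wrist_force: [0.4, -0.1, -0.5]
finger_gap: -0.0
grip_force: 0.0
[[ 0.01  -0.031  0.077]
 [ 0.012 -0.028  0.076]
 [ 0.012 -0.022  0.073]
 [ 0.007 -0.031  0.073]
 [ 0.01  -0.031  0.073]
 [ 0.017 -0.038  0.079]
 [ 0.017 -0.032  0.076]
 [ 0.011 -0.04   0.075]
 [ 0.013 -0.038  0.075]
 [ 0.012 -0.029  0.069]
 [ 0.013 -0.044  0.075]
 [ 0.015 -0.042  0.074]
 [ 0.013 -0.032  0.068]
 [ 0.01  -0.045  0.071]
 [ 0.013 -0.043  0.071]
 [ 0.015 -0.042  0.071]
 [ 0.006 -0.044  0.066]
 [ 0.012 -0.048  0.07 ]
 [ 0.014 -0.047  0.07 ]
 [ 0.015 -0.041  0.067]
 [ 0.011 -0.053  0.069]
 [ 0.01  -0.045  0.065]
 [ 0.014 -0.046  0.066]
 [ 0.015 -0.054  0.068]
 [ 0.016 -0.05   0.065]]
```

View pics/w5.png

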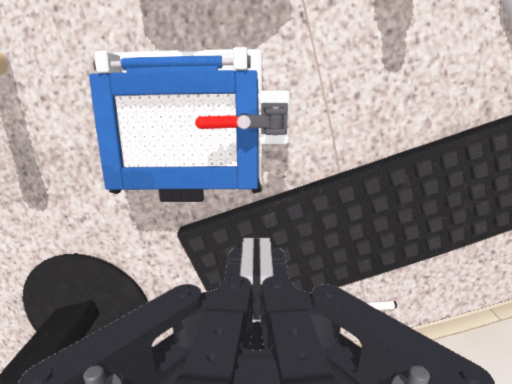

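The last view shows the frame flat over the plate, with the lever lying across its right bar and the grip tip at (200,122). The grip heights match a fully shut lever, so I hand in.

```bash
python3 -c "
from workcell import env
print(env.hand_in())"
```

```text
the job is handed in; nothing more can be done
None
```

The job is handed in (no verdict came back): the plate is pushed home against the stop, the frame is shut and the lever is tipped onto it. Wrist readings reached about 17 N at most, no other object was seen to be touched, and about 13 s of the 58 s were used.

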